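Next tasting pot onto the portion scale

ROBOT

A 7-joint arm with a two-finger parallel gripper is mounted at the origin on the work surface. World frame = base frame: x ahead of the robot, y to its left, z up, the work surface at z = 0. Lengths are in m, angles in rad, forces in N, time in s.
With the tool pointing down it reaches from about 0.425 to 0.875 m from the base axis. Payload 8.4 kg.
Tool frame: the origin (TCP) lies at the very end of the fingers, on their centre line; the grasp point (between the pads) lies 19 mm behind it; z points along the fingers, y is the line along which they close (so a half turn about z gives the same grasp; the last joint's range is limited). The gripper opens to 85 mm and grips with 20 to 120 N. Pads are 22 mm wide; open, the fingers measure 114 mm over their backs; the gripper's body (76 mm by 85 mm) begins 54 mm behind the grasp point. The pads swing forward as they close: fully open they stand 13 mm farther back than shut.
Start: joints at [1.095, 0.333, 0.04, 1.465, -0.013, 1.343, -0.059], TCP at [0.239, -0.604, 0.231] pointing down, gripper open.
Joint ranges: [-2.58, 2.58], [-0.38, 2.09], [-1.3, 1.39], [0.25, 2.4], [-1.5, 4.64], [0.08, 2.09], [-2.65, 2.65]. Speed limits (rad/s): [2.22, 2.22, 2.79, 2.79, 3.14, 3.14, 3.14].

INTERFACE

Orientations are given as a unit quaternion [x, y, z, w].
In Python, from workcell import r gives the robot as it stands.
- The arm moves only by the tool drive_tool, never from a script. Its argument "plan" is a list of rows, each a list of 7 numbers: the shift along the tool's x, y, z in m, then the turn, a rotation vector about the tool's x, y, z in degrees, then the gripper command: -1 is shut, 1 is fully open, values between are in proportion. In form: [[x, y, z, ax, ay, az, jaw], ...]. A call has 1 to 5 rows; each row is the pose to reach, as a shift and turn from the pose commanded when the call began, along the tool's axes at that moment; what a row does not reach only later rows make up. A row lasts 1/10 s, in which the tool goes at most 50 mm and 8.59 degrees, less where a joint would pass 70% of its speed; a pose out of reach is approached as far as the arm can. A call with a gripper value outside its range is refused whole. The fingers move at their own pace and stop on an object; the grip force is fixed at half the most. Time passes only in rows, so rows that repeat a pose let the fingers close. It gives the time, the measured TCP pose, the force, the opening and the grip force at its end, in the units of the state.
- r.sense(): the state, without advancing time (a new reading comes with each control period).
- r.grab_frame(name): name is "scene" or "top"; returns a dict with "frame" (384x512x3 uint8, red, green, blue), "camera_matrix" (3x3 intrinsics, pixels), "view" (4x4, takes a point from world to camera coordinates). Camera axes: x right, y up, looking along -z (the intrinsics and any distortion apply to the point x, -y, -z); pixel columns grow to the right and rows downward; lengths in m; the calibration is good to about 2 mm. A picture is of the moment at which its call begins. There is no depth.
- r.job_done(): hands the job in; it is judged then, once.
The state is a dict: "t": time; "joint_positions": joint angles; "qd": joint speeds; "joint_efforts": joint torques, N m; "position": TCP position; "orientation": TCP orientation; "force": force on the tool from outside, world axes, zero at the start; "wrist_torque": the same for the moment, N m; "finger_gap": opening from 0.0 (shut) to 1.0 (fully open); "grasp_force": force on a finger pad.
Only numpy, scipy, OpenCV 4.12 (cv2) and the standard library are available. Lean on these libraries where they do the work, as an engineer would, in place of code of your own. Each camera call takes 0.05 s, during which the arm holds its last target. There are 200 camera calls.

TASK

Lift just the top pot off the pile of black tasting pots and set it down gently, upright, in the middle of the portion scale's round steel pan, ready for filling. Leave the other black pots and the pile of white pots standing where they are.

Things in the scene. Friction and masses are not known exactly. Their poses are not given: they have to be found in the camera images.
- black_top_center (a point): Centre of the TOP pot of the pile of three black pots, 30 mm above its foot, 30 mm below its rim; z up its axis. Round pot, open top, upright side 58 mm across, 60 mm high, wall 3 mm, about 70 g, loose; a pale line rings its base. A narrower foot, its lowest 8 mm, sits inside the pot below. Grip the side from 22 mm below to 30 mm above this point; lower is the next pot's rim.
- black_middle_center (a point): Centre of the MIDDLE black pot (30 mm above its foot), 52 mm below the centre of the top one at the start; same shape, z up its axis. Like all pots in a pile it shows the upper 52 mm of its side. It and the bottom pot, which stands loose on the table, stay behind.
- white_top_center (a point): Centre (30 mm above the foot) of the top pot of the pile of three white pots, same shape as the black pile, z up its axis. A bystander. The white pile, the black pile and the scale stand on the table in a row across the robot's front, 0.2 m or more apart, in any order.
- pan (a point): Centre of the upper face of the portion scale's round steel pan, 136 mm across, flat, 40 mm above the table, with a thin blue ring 68 mm across printed round its centre. z is up. The scale is fixed: a grey body 180 x 150 mm, all of it lower than the pan, its display along the edge at the frame's -x, 98 to 68 mm from this point.
Things that resemble listed ones, but are neither listed nor needed, are in the scene too. What is shaped like the part that bears black_top_center but pink is not meant.

How it is judged:
On the way:
1. the top black pot is lifted clear of the pile while the pot beneath stays (height (world z) of black_top_center above 0.164 m and distance between black_top_center and black_middle_center above 0.075 m and distance of black_middle_center from where it was at the start of the episode below 0.02 m), for 0.1 s.
At the end, for the whole second after the job is handed in: The black top pot stands upright (within 10 degrees) and at rest on the scale's pan, its axis within 20 mm of the pan's centre, foot on the pan (height within 6 mm); the middle black pot and the top white pot are upright and within 20 mm of where they were (horizontal distance between black_top_center and pan below 0.02 m and z of black_top_center in the frame of pan between 0.024 and 0.036 m and angle between each of black_top_center, black_middle_center, white_top_center's own z axis and vertical below 0.17 rad and linear speed of black_top below 0.02 m/s and distance of each of black_middle_center, white_top_center from where it was at the start of the episode below 0.02 m); the robot touches nothing.
It fails at once if the black pot is dropped (free fall of more than about 13 mm) (contact force between black_top and anything else below 0.01 N and linear speed of black_top above 0.5 m/s).
It fails at once if the rest of the black pile is dragged or knocked by more than 30 mm (distance of black_middle_center from where it was at the start of the episode above 0.03 m).
It fails at once if the white pile is knocked by more than 30 mm (distance of white_top_center from where it was at the start of the episode above 0.03 m).
It also fails if it takes over 42 s, if anything falls off the work surface, if the arm or the gripper's body presses on something with over 40 N, if the wrist force passes 120 N, or if a joint passes its speed limit or range.

## Working session

There is one attempt and no reset: what is moved stays moved. The work goes in short steps, Python scripts to look and compute and a tool call to move; the robot and the scene stay as the last step left them, time stands still between calls to the robot, and variables do not carry over. Pictures are saved under pics/ and viewed, at most 10 in all, crops included, and the job is handed in when it is done.

Besides the shell and the picture viewer there is one more tool, called by a JSON object that holds its "method" and its "body". drive_tool: Moves the arm, as the interface text tells. Its arguments: {"type":"object","properties":{"plan":{"type":"array"}},"required":["plan"]}

```bash
mkdir -p pics; python3 - <<'E'
from workcell import r
import cv2,pickle
d={}
for n in("scene","top"):
    f=r.grab_frame(n);d[n]=f;cv2.imwrite(f"pics/{n}0.png",f["frame"][:,:,::-1]);print(n,f["camera_matrix"],f["view"],[k for k in f])
pickle.dump(d,open("f0.pkl","wb"))
s=r.sense();print(s["t"],s["position"],s["orientation"],s["finger_gap"])
E
```

```text
scene [[458.65547449   0.         253.48935333]
 [  0.         458.65547449 193.12773935]
 [  0.           0.           1.        ]] [[-0.705595    0.7084338   0.01603883  0.35360295]
 [-0.57748139 -0.58799002  0.56637706  0.23590156]
 [ 0.41067133  0.39037069  0.82399016 -1.3750912 ]
 [ 0.          0.          0.          1.        ]] ['frame', 'camera_matrix', 'view']
top [[460.15159989   0.         253.50479773]
 [  0.         460.15159989 189.56544227]
 [  0.           0.           1.        ]] [[-0.01089472 -0.99990432  0.00852393 -0.02220852]
 [ 0.99225202 -0.00975549  0.12385778 -0.48177932]
 [-0.12376277  0.00980729  0.99226337 -1.2070015 ]
 [ 0.          0.          0.          1.        ]] ['frame', 'camera_matrix', 'view']
0.1 [ 0.23898528 -0.60402064  0.23051466] [ 9.82308170e-01  1.87270150e-01 -1.86086278e-04 -7.17993934e-04] 1.002547320532866
```

View pics/scene0.png

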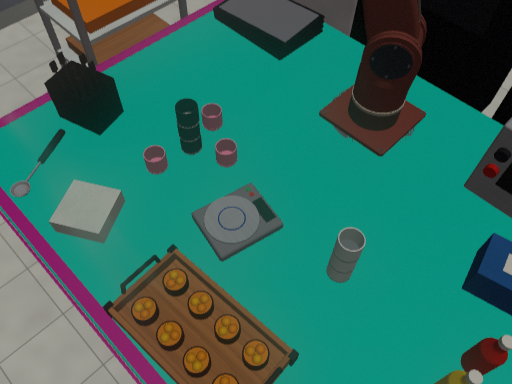

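View pics/top0.png

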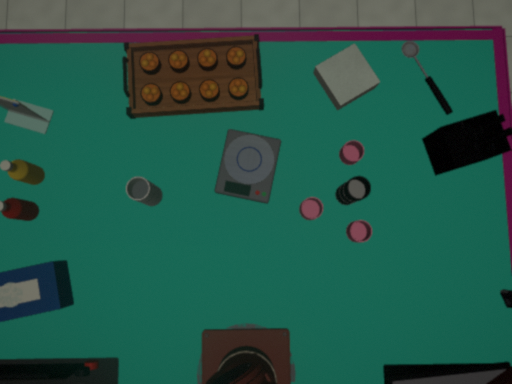

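The scene view shows the black pile's rim at about (188,106). The pink lookalikes are at (155,159), (212,116) and (226,152), the scale at (232,218) and the white pile's rim at (350,238). In the top view, the black rim is at about (358,187), the pink pots at (352,152), (311,208) and (359,231), the pan at (249,160) and the white rim at (138,188). The black pile is the one meant: it is stacked three high, while the pots around it are single and pink. I'll confirm this with an enlarged crop.

```bash
cat > h.py <<'E'
import numpy as np,cv2
def ray(f,px):
    V=f["view"];R=V[:3,:3];c=-R.T@V[:3,3]
    d=np.linalg.inv(f["camera_matrix"])@[px[0],px[1],1.]
    return c,R.T@(d*[1,-1,-1])
def onz(f,px,z):
    c,d=ray(f,px);return c+d*(z-c[2])/d[2]
def proj(f,p):
    q=f["view"][:3,:3]@p+f["view"][:3,3];q=f["camera_matrix"]@(q*[1,-1,-1]);return q[:2]/q[2]
def circ(f,c,rad):
    return np.array([proj(f,np.array(c)+[rad*np.cos(a),rad*np.sin(a),0]) for a in np.linspace(0,6.28,60)])
E
python3 - <<'E'
import pickle,cv2,numpy as np
from h import *
d=pickle.load(open("f0.pkl","rb"))
for n,p in(("top",(358,187)),("scene",(187,106))):print(n,onz(d[n],p,.164))
for n,p in(("top",(249,159.5)),("scene",(231.5,218))):print(n,'pan',onz(d[n],p,.04))
a=d["top"]["frame"][150:220,320:390];b=d["scene"]["frame"][90:160,160:230]
im=np.hstack([a,b]);im=np.clip(255*(im/255.)**.6,0,255).astype('u1')
cv2.imwrite("pics/crop.png",cv2.resize(im,None,fx=5.7,fy=5.7,interpolation=cv2.INTER_CUBIC)[:,:,::-1])
# pan: blue ring mask; 
for n,(x,y,w) in(("top",(249,160,40)),("scene",(232,218,45))):
    f=d[n]["frame"][y-w:y+w,x-w:x+w].astype(int)
    m=((f[:,:,2]-f[:,:,0]>25)&(f[:,:,2]-f[:,:,1]>12)).astype('u1')
    pts=cv2.findNonZero(m)
    if pts is not None and len(pts)>5:
        e=cv2.fitEllipse(cv2.convexHull(pts));c=np.array(e[0])+[x-w,y-w];print(n,len(pts),c,e[1],onz(d[n],c,.04))
E
```

```text
top [ 0.46855649 -0.27686927  0.164     ]
scene [ 0.46775321 -0.27321504  0.164     ]
top pan [ 0.56184668 -0.01588023  0.04      ]
scene pan [ 0.56520608 -0.01254944  0.04      ]
scene 100 [231.3527565  217.97976303] (23.75613021850586, 27.76605796813965) [ 0.5654213  -0.01284208  0.04      ]
```

View pics/crop.png

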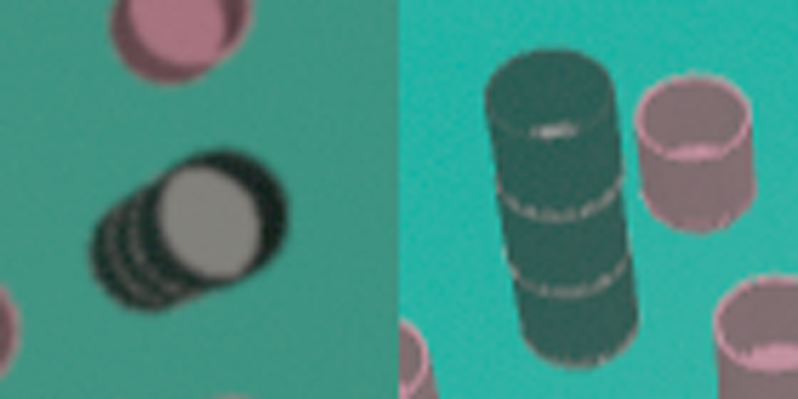

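The crop confirms it: one pile of three black pots with pale lines, and the pink ones are singles. In the scene view the rim centre is at about (186.3,106.1), which at z=0.164 gives about (0.467,-0.275). The top view agrees. Moving above it.

{"method": "drive_tool", "body": {"plan": [[0.03,-0.02,-0.01,0,0,0,1],[0.067,-0.045,-0.02,0,0,0,1],[0.105,-0.07,-0.02,0,0,0,1],[0.142,-0.095,-0.02,0,0,0,1],[0.18,-0.12,-0.02,0,0,0,1]]}}

```text
t: 0.6
position: [0.3629, -0.4249, 0.2511]
orientation: [0.982, 0.187, -0.0, -0.0]
force: [1.6, -0.2, 0.6]
finger_gap: 1.0
grasp_force: 0.0
```

{"method": "drive_tool", "body": {"plan": [[0.037,-0.025,0,0,0,0,1],[0.074,-0.05,0,0,0,0,1],[0.111,-0.075,0,0,0,0,1],[0.14,-0.094,0,0,0,0,1],[0.152,-0.103,0,0,0,0,1]]}}

```text
t: 1.1
position: [0.4677, -0.2711, 0.2511]
orientation: [0.982, 0.19, 0.0, -0.001]
force: [-0.0, -0.4, -0.2]
finger_gap: 0.999
grasp_force: 0.0
```

```bash
python3 - <<'E'
from workcell import r
import cv2,numpy as np
from scipy.spatial.transform import Rotation as R
from h import *
ims=[]
for n in("top","scene"):
    f=r.grab_frame(n)
    im=f["frame"].copy();im=np.clip(255*(im/255.)**.6,0,255).astype('u1')
    c=proj(f,np.array([.467,-.275,.164])).astype(int)
    k=im[c[1]-60:c[1]+60,c[0]-65:c[0]+65];k=cv2.resize(k,None,fx=3,fy=3,interpolation=cv2.INTER_CUBIC)
    e=((circ(f,[.467,-.275,.164],.029)-(c-[65,60])+.5)*3).astype(int)
    for p in e: k[p[1],p[0]]=(255,255,0)
    ims.append(k)
cv2.imwrite("pics/hover.png",np.hstack(ims)[:,:,::-1])
s=r.sense();print(s["t"],s["position"],s["orientation"],s["finger_gap"],s["joint_positions"])
print(R.from_quat(s["orientation"]).inv().apply(np.array([.467,-.275,.122])-s["position"]))
E
```

```text
1.2 [ 0.46679855 -0.27282232  0.25110843] [ 9.81947105e-01  1.89155404e-01 -1.14386243e-05 -3.40712498e-04] 0.9991180611107908 [ 0.66317818  0.11480698 -0.2345617   1.69225252  0.02680892  1.33814611
 -0.76628061]
[-0.00063567  0.00218363  0.12910692]
```

View pics/hover.png

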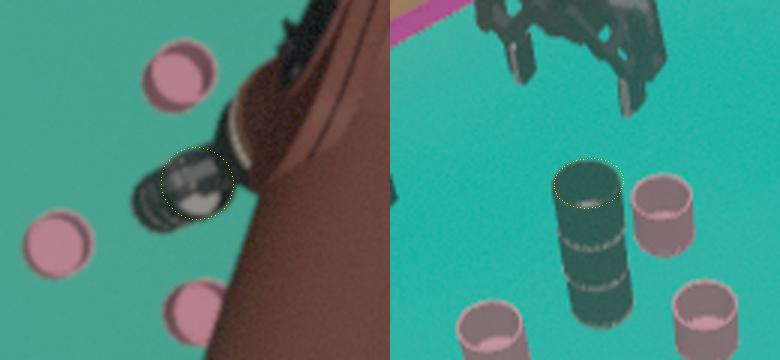

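The rim circle drawn at (0.467,-0.275,0.164) fits in both views, and the fingers straddle the pile. Descending and closing.

{"method": "drive_tool", "body": {"plan": [[0,0.002,0.025,0,0,0,1],[0,0.002,0.055,0,0,0,1],[0,0.002,0.085,0,0,0,1],[0,0.002,0.112,0,0,0,1],[0,0.002,0.128,0,0,0,1]]}}

```text
t: 1.7
position: [0.464, -0.2785, 0.1208]
orientation: [0.983, 0.186, -0.002, -0.001]
force: [1.0, -0.1, -0.2]
finger_gap: 0.996
grasp_force: 0.0
```

{"method": "drive_tool", "body": {"plan": [[0,0,0,0,0,0,1],[0,0,0,0,0,0,0.6],[0,0,0,0,0,0,0.5],[0,0,0,0,0,0,0.4],[0,0,0,0,0,0,0.35]]}}

```text
t: 2.2
position: [0.4669, -0.2772, 0.1242]
orientation: [0.982, 0.187, 0.001, 0.001]
force: [0.3, -0.4, 0.4]
finger_gap: 0.677
grasp_force: 0.2
```

{"method": "drive_tool", "body": {"plan": [[0,0,0,0,0,0,0.2],[0,0,0,0,0,0,0],[0,0,0,0,0,0,-0.5],[0,0,0,0,0,0,-1],[0,0,0,0,0,0,-1]]}}

```text
t: 2.7
position: [0.4672, -0.2772, 0.1244]
orientation: [0.982, 0.187, 0.001, 0.001]
force: [-0.1, -0.5, 7.0]
finger_gap: 0.654
grasp_force: 63.3
```

Gripped: the opening is about 56 mm. Lifting slowly.

{"method": "drive_tool", "body": {"plan": [[0,0,-0.003,0,0,0,-1],[0,0,-0.008,0,0,0,-1],[0,0,-0.015,0,0,0,-1],[0,0,-0.025,0,0,0,-1],[0,0,-0.037,0,0,0,-1]]}}

```text
t: 3.2
position: [0.4665, -0.2766, 0.1612]
orientation: [0.982, 0.187, -0.0, -0.0]
force: [-0.7, 0.2, -0.7]
finger_gap: 0.657
grasp_force: 63.6
```

{"method": "drive_tool", "body": {"plan": [[0,0,-0.015,0,0,0,-1],[0,0,-0.03,0,0,0,-1],[0,0,-0.045,0,0,0,-1],[0,0,-0.055,0,0,0,-1],[0,0,-0.06,0,0,0,-1]]}}

```text
t: 3.7
position: [0.467, -0.2769, 0.2218]
orientation: [0.982, 0.187, 0.001, 0.001]
force: [-0.2, 0.2, -0.7]
finger_gap: 0.659
grasp_force: 63.6
```

```bash
python3 - <<'E'
from workcell import r
import cv2,numpy as np
from scipy.spatial.transform import Rotation as R
from h import *
f=r.grab_frame("scene")
im=np.clip(255*(f["frame"]/255.)**.6,0,255).astype('u1')
cv2.imwrite("pics/lift.png",cv2.resize(im[50:270,120:320],None,fx=2.7,fy=2.7,interpolation=cv2.INTER_CUBIC)[:,:,::-1])
s=r.sense();print(s["t"],s["position"],s["orientation"],s["finger_gap"],s["force"],s["joint_positions"])
print(R.from_quat(s["orientation"]).inv().apply(np.array([.5645,-.0135,.2])-s["position"]))
E
```

```text
3.75 [ 0.46701816 -0.27695666  0.22194092] [9.82306332e-01 1.87279222e-01 6.69042969e-04 5.62078418e-04] 0.6564253333782021 [-0.693594    0.15953476 -0.08367377] [ 0.66602075  0.13376962 -0.23273288  1.73130671  0.03226537  1.27848177
 -0.76796629]
[ 0.18755358 -0.20913899  0.02186463]
```

View pics/lift.png

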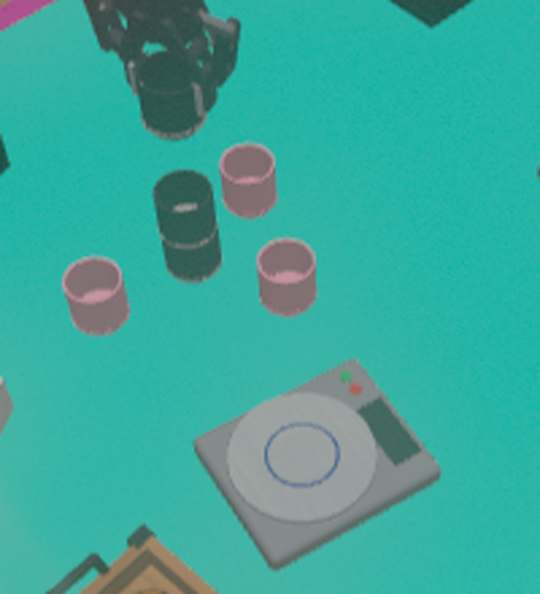

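The top pot hangs upright in the gripper (crop about (175,95)), and the other two still stand with their rim at (185,190). The blue ring is at crop (302,454), so frame (231.9,218.1), which matches the measured pan. Moving over it.

{"method": "drive_tool", "body": {"plan": [[0.012,-0.013,0,0,0,0,-1],[0.035,-0.039,0,0,0,0,-1],[0.06,-0.067,0,0,0,0,-1],[0.085,-0.095,0,0,0,0,-1],[0.11,-0.122,0,0,0,0,-1]]}}

```text
t: 4.25
position: [0.5239, -0.1213, 0.2198]
orientation: [0.982, 0.187, -0.0, -0.0]
force: [1.6, -0.4, -0.8]
finger_gap: 0.658
grasp_force: 63.6
```

{"method": "drive_tool", "body": {"plan": [[0.025,-0.028,0.01,0,0,0,-1],[0.048,-0.054,0.03,0,0,0,-1],[0.066,-0.074,0.05,0,0,0,-1],[0.076,-0.085,0.065,0,0,0,-1],[0.078,-0.087,0.07,0,0,0,-1]]}}

```text
t: 4.75
position: [0.5635, -0.0108, 0.1481]
orientation: [0.982, 0.189, -0.002, -0.001]
force: [-0.4, -0.2, -0.5]
finger_gap: 0.655
grasp_force: 63.6
```

{"method": "drive_tool", "body": {"plan": [[0,0,0.01,0,0,0,-1],[0,0,0.025,0,0,0,-1],[0,0,0.04,0,0,0,-1],[0,0,0.05,0,0,0,-1],[0,0,0.053,0,0,0,-1]]}}

```text
t: 5.25
position: [0.5635, -0.0139, 0.0957]
orientation: [0.982, 0.187, -0.001, -0.0]
force: [-0.1, 0.8, -0.4]
finger_gap: 0.652
grasp_force: 63.6
```

```bash
python3 - <<'E'
from workcell import r
import cv2,numpy as np
from scipy.spatial.transform import Rotation as R
from h import *
f=r.grab_frame("scene")
im=np.clip(255*(f["frame"]/255.)**.6,0,255).astype('u1')
cv2.imwrite("pics/over.png",cv2.resize(im[130:270,160:310],None,fx=4,fy=4,interpolation=cv2.INTER_CUBIC)[:,:,::-1])
s=r.sense();print(s["t"],s["position"],s["orientation"],s["finger_gap"],s["force"])
print(R.from_quat(s["orientation"]).inv().apply(np.array([.5645,-.0135,.061])-s["position"]))
E
```

```text
5.3 [ 0.5637838  -0.01365065  0.09604329] [ 9.82356026e-01  1.87018459e-01 -8.34844065e-04 -1.93469194e-04] 0.6567097987998503 [-0.00623044 -0.44918626 -0.60219948]
[0.0007764  0.00014732 0.03504203]
```

View pics/over.png

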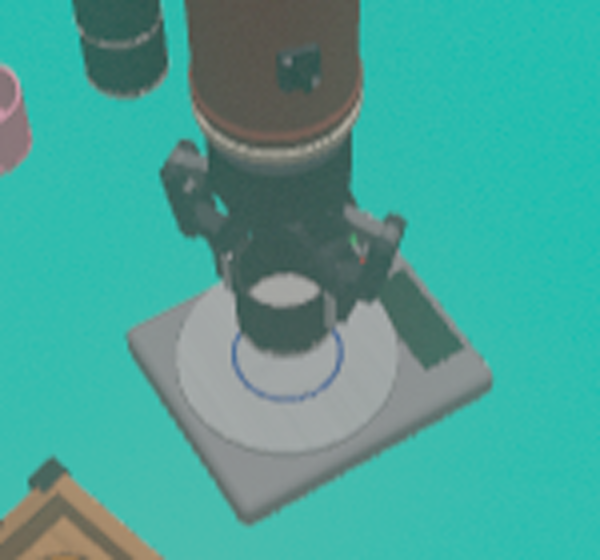

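The pot hangs upright with its base at about crop (283,330), some 35 mm above the pan and in line with the blue ring centred at (288,353). Lowering until contact.

{"method": "drive_tool", "body": {"plan": [[0.001,0,0.008,0,0,0,-1],[0.001,0,0.017,0,0,0,-1],[0.001,0,0.024,0,0,0,-1],[0.001,0,0.029,0,0,0,-1],[0.001,0,0.031,0,0,0,-1]]}}

```text
t: 5.8
position: [0.565, -0.0128, 0.0656]
orientation: [0.982, 0.187, -0.0, -0.0]
force: [0.2, 0.5, -1.1]
finger_gap: 0.654
grasp_force: 63.6
```

{"method": "drive_tool", "body": {"plan": [[0,0,0.001,0,0,0,-1],[0,0,0.002,0,0,0,-1],[0,0,0.002,0,0,0,-1],[0,0,0.002,0,0,0,-1]]}}

```text
t: 6.2
position: [0.5655, -0.0129, 0.0645]
orientation: [0.982, 0.187, 0.0, 0.0]
force: [-1.0, 0.3, 0.3]
finger_gap: 0.66
grasp_force: 63.6
```

{"method": "drive_tool", "body": {"plan": [[0,0,0.001,0,0,0,-1],[0,0,0.001,0,0,0,-1],[0,0,0.001,0,0,0,-1]]}}

```text
t: 6.5
position: [0.5654, -0.0129, 0.0633]
orientation: [0.982, 0.187, -0.0, 0.0]
force: [-0.4, -0.7, -0.6]
finger_gap: 0.655
grasp_force: 63.6
```

{"method": "drive_tool", "body": {"plan": [[0,0,0.001,0,0,0,-1],[0,0,0.001,0,0,0,-1],[0,0,0.001,0,0,0,-1]]}}

```text
t: 6.8
position: [0.5654, -0.0128, 0.0623]
orientation: [0.982, 0.187, -0.0, -0.0]
force: [-0.1, 0.2, -0.3]
finger_gap: 0.653
grasp_force: 63.6
```

{"method": "drive_tool", "body": {"plan": [[0,0,0.001,0,0,0,-1],[0,0,0.001,0,0,0,-1],[0,0,0.001,0,0,0,-1]]}}

```text
t: 7.1
position: [0.5654, -0.0129, 0.0613]
orientation: [0.982, 0.187, -0.0, -0.0]
force: [0.3, 0.7, 0.1]
finger_gap: 0.657
grasp_force: 63.6
```

{"method": "drive_tool", "body": {"plan": [[0,0,0.001,0,0,0,-1],[0,0,0.001,0,0,0,-1],[0,0,0.001,0,0,0,-1]]}}

```text
t: 7.4
position: [0.5655, -0.0128, 0.0605]
orientation: [0.982, 0.187, 0.0, 0.0]
force: [-1.4, 0.2, 2.1]
finger_gap: 0.655
grasp_force: 63.5
```

Contact force at the expected height (0.0605). Releasing gradually.

{"method": "drive_tool", "body": {"plan": [[0,0,0,0,0,0,-1],[0,0,0,0,0,0,0.3],[0,0,0,0,0,0,0.5],[0,0,0,0,0,0,0.7],[0,0,0,0,0,0,1]]}}

```text
t: 7.9
position: [0.5653, -0.0129, 0.0602]
orientation: [0.982, 0.187, -0.0, -0.0]
force: [0.1, 0.2, 0.3]
finger_gap: 0.987
grasp_force: 0.0
```

{"method": "drive_tool", "body": {"plan": [[0,0,0,0,0,0,1],[0,0,0,0,0,0,1],[0,0,-0.005,0,0,0,1],[0,0,-0.02,0,0,0,1],[0,0,-0.04,0,0,0,1]]}}

```text
t: 8.4
position: [0.565, -0.0128, 0.1011]
orientation: [0.982, 0.187, -0.001, -0.0]
force: [0.2, 0.7, -0.3]
finger_gap: 1.002
grasp_force: 0.0
```

{"method": "drive_tool", "body": {"plan": [[0,0,-0.03,0,0,0,1],[0,0,-0.06,0,0,0,1],[0,0,-0.09,0,0,0,1],[0,0,-0.11,0,0,0,1],[0,0,-0.12,0,0,0,1]]}}

```text
t: 8.9
position: [0.5663, -0.0126, 0.2238]
orientation: [0.982, 0.187, 0.002, 0.0]
force: [-0.1, 0.7, -0.5]
finger_gap: 1.001
grasp_force: 0.0
```

```bash
python3 - <<'E'
from workcell import r
import cv2,numpy as np
from h import *
f=r.grab_frame("scene")
im=np.clip(255*(f["frame"]/255.)**.6,0,255).astype('u1')
k=cv2.resize(im[90:270,150:370],None,fx=3,fy=3,interpolation=cv2.INTER_CUBIC)
for z,rad in((.1,.029),(.04,.034)):
    for p in((circ(f,[.565,-.013,z],rad)-[150,90]+.5)*3).astype(int): k[p[1],p[0]]=(255,255,0)
cv2.imwrite("pics/end.png",k[:,:,::-1])
s=r.sense();print(s["t"],s["position"],s["finger_gap"],s["force"])
E
```

```text
8.95 [ 0.56654483 -0.01267875  0.22414285] 1.0027903101636415 [-0.34936121  0.96548291  2.11724242]
```

View pics/end.png

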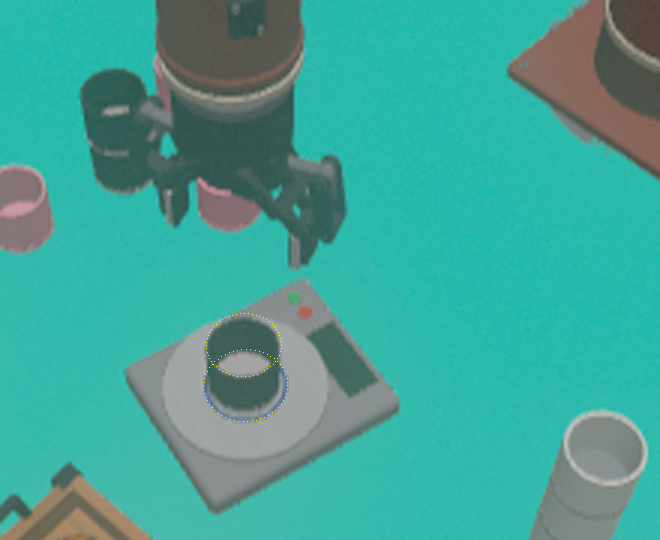

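The pot stands upright at crop (243,365), centred in the blue ring. The gripper is clear, and both the two black pots and the white pile are still standing.

```bash
python3 -c "
from workcell import r
print(r.job_done())"
```

```text
the job is handed in; nothing more can be done
None
```

The top black pot stands upright in the middle of the scale's pan, the other two black pots and the white pile are still standing, and the job is handed in at about 9 s, though the hand-in call returned no verdict.

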